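# Jack the clamp plate off a cooling mould and hold it up

### The job

The clamp plate of the small cooling press has stuck on its pink mould. Stand the red lever jack on the plywood board with its saddle centred under the yellow-marked lift point of the plate's tongue, then pump the handle: press it right down to lift the plate, let handle and plate come fully back, and press it right down a second time. Finish while still holding the handle down, with the plate up on the jack alone; leave the mould under the plate and everything else on the bench alone.

Things in the scene. Friction and masses are not known exactly. Their poses are not given: they have to be found in the camera images.
- jack: loose red lever jack, about 0.7 kg. Origin under its grip block, on the base's underside; x points to the saddle, z up. Base 194 x 54 x 8 mm, x -117 to +77. Take it from above by the upright red grip block: 44 mm along x (-20 to +24), 40 mm wide across y, z 8 to 62; fingers on its y faces. Handle pivot at x -26, z 50 mm; the handle runs to -x above the base
- saddle_top (a point): centre of the top of the jack's saddle, a steel disc of 30 mm diameter with a black centre, at jack x = +55 mm, y = 0; 47 mm above the board with the handle up, 24.7 mm higher with it fully down. Its orientation is the jack's
- handle (a joint): angle of the jack's handle, rad: 0 = up (it springs back there when let go), 0.45 = fully down at its stop. It drives the saddle up 55 mm per rad. Pressing at the grip takes about 3 N at the top and 10 N at the stop under load
- handle_grip (a point): centre of the black rubber cross grip at the handle's end: round bar, 18 mm diameter, 44 mm long, along the jack's y. Handle up: jack x = -108, z = 73 mm; it swings on a radius of 85 mm about the pivot to x = -110, z = 36 mm at the stop (37 mm of travel; top of the bar then 45 mm above the board). Press it from above
- press_frame: fixed dark steel cooling press, under 90 mm high. Origin on the board straight below the lift point; x points level from there into the press, z up. Base 100 mm wide, x 35 to 130 mm, 12 mm thick; hinge posts at x = 120. In front of x = 35 mm only the plate's tongue overhangs the board: the jack goes in from the -x side, its own x along the press's x (within about 0.3 rad)
- lift_point (a point): lift point: centre of the flat yellow pad (26 mm diameter) under the tongue of the clamp plate; pad underside 56 mm above the board while the plate is shut. The tongue is 36 mm wide, from press x = -16 mm to the plate, its top 66 mm above the board with a yellow disc in a black ring right above the lift point
- plate (a joint): angle of the clamp plate about its hinge at the back of the press, rad: 0 = shut on the mould, grows as it rises; sprung shut. The lift point lies 120 mm ahead of the hinge, so a full handle stroke brings it to about 0.14
- cooling_mould: pink rubber mould 80 x 57 x 31 mm lying in the press under the plate; stays there. Origin at the centre of its underside
- pink_mould: bystander: pink rubber mould 80 x 59 x 27 mm on the bench to the right. Origin at the centre of its underside
- blue_ring: bystander: flat blue wax ring pattern 36 x 46 x 4 mm near the middle. Origin at the centre of its underside
- work_board: fixed plywood board on the bench under press and jack, 280 mm (x) by 390 mm (y), 6 mm thick: its top is 6 mm above the bench. Origin at the centre of its underside

How it is judged:
By the outcome, as a careful person would: the job done as asked, in the order asked, and still so for the second after the job is handed in, while the arm keeps its last pose, push and grip.
It also fails if it takes over 61 s, if anything falls off the work surface, if the arm or the gripper's body presses on something with over 40 N, if the wrist force passes 120 N, or if a joint passes its speed limit or range.

### The arm

A 6-joint arm with a two-finger parallel gripper is mounted at the origin on a cart in front of the work surface, level with it; the furniture and walls round the work are solid. World frame = base frame: x ahead of the robot, y to its left, z up, the work surface at z = 0. Lengths are in m, angles in rad, forces in N, time in s.
With the tool pointing down it reaches from about 0.375 to 0.9 m from the base axis. Payload 3.1 kg.
Tool frame: the origin (TCP) lies on the centre line of the jaws, within the pads' length; the fingertips stand 8 mm ahead of it and the grasp point (between the pads) lies 11 mm behind it; z points along the fingers, y is the line along which they close (so a half turn about z gives the same grasp; the last joint's range is limited). The gripper opens to 87 mm and grips with 3 to 60 N. Pads are 19 mm wide; open, the fingers measure 117 mm over their backs; the gripper's body (75 mm by 190 mm) begins 51 mm behind the grasp point.
Start: joints at [-1.383, 0.527, 1.433, -0, 1.181, -0.178], TCP at [0.224, -0.583, 0.231] pointing down, gripper open.
Joint ranges: [-3.08, 3.08], [-0.75, 2.2], [0.22, 2.44], [-1.43, 4.57], [0, 2.65], [-2.85, 2.85]. Speed limits (rad/s): [2.79, 2.79, 3.14, 3.14, 3.14, 3.14].

### API

Orientations are given as a unit quaternion [x, y, z, w].
In Python, from rig import robot gives the robot as it stands. The module is installed in compiled form; this text tells all that it offers.
- The arm moves only by the tool send_rows, never from a script. Its argument "increments" is one flat list of numbers, 7 for each row, row after row: the turn, a rotation vector about the world's x, y, z in rad, then the shift along the world's x, y, z in cm, then the opening, from 0 (shut) to 1 (fully open). A call has 1 to 20 rows; each row shifts and turns the commanded pose from where the row before left it; what a row does not reach is not made up. A row lasts 1/12 s, in which the tool goes at most 41.7 mm and 7.16 degrees, less where a joint would pass 70% of its speed; a pose out of reach is approached as far as the arm can. A call is refused whole if a number of a shift passes 4.17 or a number of a turn 0.125, either way. A call with a gripper value outside its range is refused whole. The fingers move at their own pace and stop on an object; "newtons" is the grip in N (left out, the last holds). Time passes only in rows, so rows that do not move let the fingers close. It gives the time, the measured TCP pose, the force, the opening and the grip force at its end, in the units of the state.
- robot.get_obs(): the state, without advancing time (a new reading comes with each control period).
- robot.camera(name): name is "scene" or "top" or "wrist"; returns a dict with "image" (400x640x3 uint8, red, green, blue), "range_z" (400x640 float32, m along the optical axis (not along the pixel's ray), 0 where there is no reading), "fx", "fy", "cx", "cy" (pixels), "dist_coeffs" ([k1, k2, p1, p2, k3] as OpenCV has them; the pictures are not rectified), "R" (3x3) and "t" (3): a world point X has camera coordinates R X + t. Camera axes: x right, y down, z forward; pixel columns grow to the right and rows downward; lengths in m; the calibration is good to about 2 mm. A picture is of the moment at which its call begins.
- robot.hand_in(): hands the job in; it is judged then, once.
The state is a dict: "time": time; "q": joint angles; "joint_velocities": joint speeds; "joint_torque": joint torques, N m; "position": TCP position; "tool_rot": TCP orientation; "ft_force": force on the tool from outside, world axes, zero at the start; "moment": the same for the moment, N m; "grip_width": finger opening in m; "grip_force": force on a finger pad.
Only numpy, scipy, OpenCV 4.12 (cv2) and the standard library are available. Lean on these libraries where they do the work, as an engineer would, in place of code of your own. Each camera call takes 0.05 s, during which the arm holds its last target. There are 200 camera calls.

## Working session

There is one attempt and no reset: what is moved stays moved. The work goes in short steps, Python scripts to look and compute and a tool call to move; the robot and the scene stay as the last step left them, time stands still between calls to the robot, and variables do not carry over. Pictures are saved under pics/ and viewed, at most 13 in all, crops included, and the job is handed in when it is done.

Besides the shell and the picture viewer there is one more tool, called after "Request:" in YAML: its name, and indented under it one key for each argument. send_rows: Moves the arm, as the interface text tells. Its arguments: {"type":"object","properties":{"increments":{"type":"array"},"newtons":{"type":"number"}},"required":["increments"]}

```bash
mkdir -p pics; cat > h.py <<'E'
import numpy as np, cv2
from rig import robot
def cam(n):
    c=robot.camera(n); c['K']=np.array([[c['fx'],0,c['cx']],[0,c['fy'],c['cy']],[0,0,1.]]); return c
def save(c,f,crop=None,s=1):
    im=c['image'][:,:,::-1]
    if crop: im=im[crop[1]:crop[3],crop[0]:crop[2]]
    cv2.imwrite('pics/'+f,cv2.resize(im,None,fx=s,fy=s,interpolation=cv2.INTER_CUBIC))
def ray(c,uv,z):
    p=cv2.undistortPoints(np.array(uv,float).reshape(-1,1,2),c['K'],np.array(c['dist_coeffs'],float)).reshape(-1,2)
    R=np.array(c['R']);t=np.array(c['t']);o=-R.T@t
    d=np.c_[p,np.ones(len(p))]@R
    return o+d*((z-o[2])/d[:,2])[:,None]
E
python3 - <<'E'
from h import *
for n in ('top','scene'):
    c=cam(n); save(c,n+'1.png'); np.savez('/tmp/'+n,**{k:v for k,v in c.items()})
o=robot.get_obs();print(o['time'],o['position'],o['tool_rot'],o['ft_force'],o['grip_width'])
E
```

```text
0.1 [ 0.22404027 -0.58277384  0.22966727] [ 9.83227180e-01  1.82382444e-01 -2.19091202e-05 -9.77641939e-04] [ 0.06641192  0.41069306 -0.32055773] 0.08747253094705824
```

View pics/top1.png

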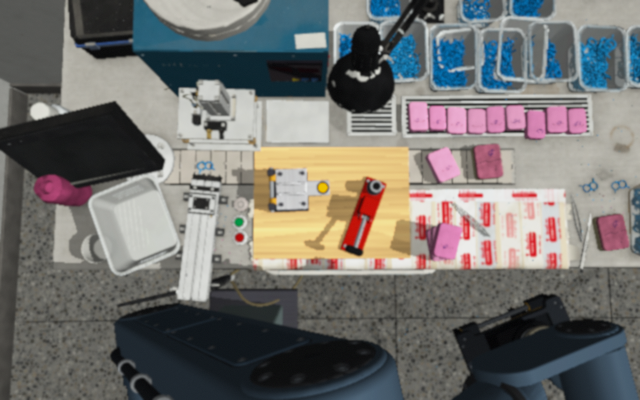

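View pics/scene1.png

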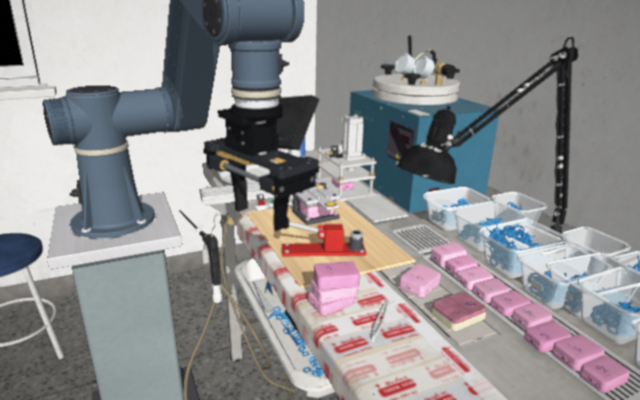

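Top view: the press is at (290,188) with its yellow lift disc at (322,187). The red jack has its saddle at (375,185) and its grip at about (353,247). Next I'll measure the details.

```bash
python3 - <<'E'
from h import *
c=dict(np.load('/tmp/top.npz')); save(c,'crop1.png',(250,145,415,265),4.8)
hsv=cv2.cvtColor(c['image'],cv2.COLOR_RGB2HSV)
H,S,V=[hsv[:,:,i].astype(int) for i in range(3)]
roi=np.zeros(H.shape,bool); roi[150:258,255:408]=1
red=((H<6)|(H>174))&(S>170)&(V>90)&roi
yel=(H>18)&(H<30)&(S>190)&(V>150)&roi
for n,m in(('red',red),('yel',yel)):
    k,l,st,ce=cv2.connectedComponentsWithStats(m.astype(np.uint8))
    for i in range(1,k):
        if st[i,4]>8: print(n,st[i],ce[i],ray(c,ce[i],0.072 if n=='yel' else .068))
print(c['t'],c['fx'], ray(c,[[254,150],[408,150],[408,258]],.006))
E
```

```text
red [341 182  43  68 966] [362.07453416 216.68322981] [[ 0.435698   -0.35884521  0.068     ]]
yel [270 176   4   4  14] [271.64285714 177.71428571] [[ 0.52733673 -0.14726856  0.072     ]]
yel [318 183  10   9  74] [322.2972973  187.09459459] [[ 0.50508008 -0.26585511  0.072     ]]
yel [271 199   4   4  13] [272.76923077 200.38461538] [[ 0.47406855 -0.15022955  0.072     ]]
[-0.25817441  0.48687435  1.01227839] 422.2145291492815 [[ 0.60631899 -0.09635003  0.006     ]
 [ 0.60633465 -0.48442084  0.006     ]
 [ 0.33596056 -0.47850374  0.006     ]]
```

View pics/crop1.png

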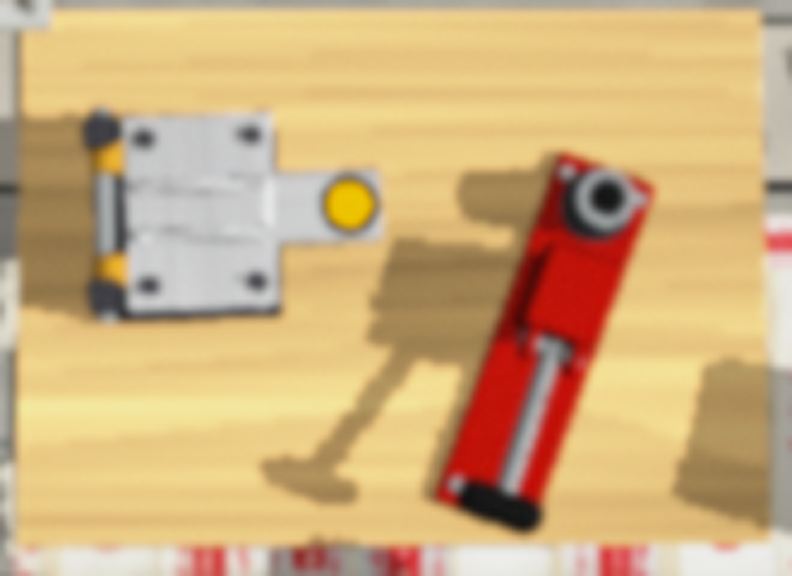

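Crop: the saddle is at about (606,197) and the rubber grip at about (500,507). The press points along roughly +y, turned about 2°.

```bash
python3 - <<'E'
from h import *
c=dict(np.load('/tmp/top.npz'))
f=lambda u,v:[(u+.5)/4.8-.5+250,(v+.5)/4.8-.5+145]
s=ray(c,f(606,197),.053)[0]; g=ray(c,f(500,507),.079)[0]
d=(s-g)[:2]; a=np.arctan2(d[1],d[0]); print(s,g,np.linalg.norm(d),np.degrees(a))
e=d/np.linalg.norm(d); print('origin',s[:2]-.055*e,g[:2]+.108*e)
b=ray(c,[f(527,295),f(610,322),f(552,244),f(582,362) if 0 else f(590,345)],.068); print('block',b)
pf=ray(c,[f(272,112),f(280,308)],.07);dd=pf[0]-pf[1];print('press ang',np.degrees(np.arctan2(dd[0],-dd[1]))) ; print(dd)
from scipy.spatial.transform import Rotation as Ro
M=Ro.from_quat(robot.get_obs()['tool_rot']).as_matrix();print(M, np.degrees(np.arctan2(M[1,1],M[0,1])))
E
```

```text
[ 0.51049262 -0.3945728   0.053     ] [ 0.35823957 -0.33745134  0.079     ] 0.16261565646728723 -20.56480729537997
origin [ 0.45899747 -0.37525313] [ 0.45935732 -0.37538814]
block [[ 0.46062707 -0.35285762  0.068     ]
 [ 0.44732719 -0.39330685  0.068     ]
 [ 0.48564136 -0.3654186   0.068     ]
 [ 0.43611724 -0.38335572  0.068     ]]
press ang 92.2748928102511
[0.0963269  0.00382661 0.        ]
[[ 9.33473287e-01  3.58646709e-01 -3.99692737e-04]
 [ 3.58646795e-01 -9.33471377e-01  1.91449658e-03]
 [ 3.13526167e-04 -1.93047993e-03 -9.99998087e-01]] -68.9828499429949
```

Request:
send_rows:
  increments: [0,0,-0.0726,2.37,2.07,-0.4,1,0,0,-0.0726,2.37,2.07,-0.4,1,0,0,-0.0726,2.37,2.07,-0.4,1,0,0,-0.0726,2.37,2.07,-0.4,1,0,0,-0.0726,2.37,2.07,-0.4,1,0,0,-0.0726,2.37,2.07,-0.4,1,0,0,-0.0726,2.37,2.07,-0.4,1,0,0,-0.0726,2.37,2.07,-0.4,1,0,0,-0.0726,2.37,2.07,-0.4,1,0,0,-0.0726,2.37,2.07,-0.4,1,0,0,0,0,0,0,1,0,0,0,0,0,0,1]

```text
time: 1.1
position: [0.4619, -0.3747, 0.1898]
tool_rot: [0.984, -0.177, -0.001, -0.0]
ft_force: [-0.5, -0.0, -0.6]
grip_width: 0.0872
grip_force: 0.0
```

```bash
python3 - <<'E'
from h import *
c=cam('wrist'); save(c,'wrist1.png'); np.savez('/tmp/w1',**c)
o=robot.get_obs();print(o['time'],o['position'],o['q'],o['ft_force'])
E
```

```text
1.15 [ 0.46122905 -0.3758889   0.19012338] [-8.71169106e-01  5.35730592e-01  1.55009131e+00 -6.52158677e-04
  1.05663700e+00  1.05672820e+00] [ 0.90255051  0.40888415 -0.09007664]
```

View pics/wrist1.png

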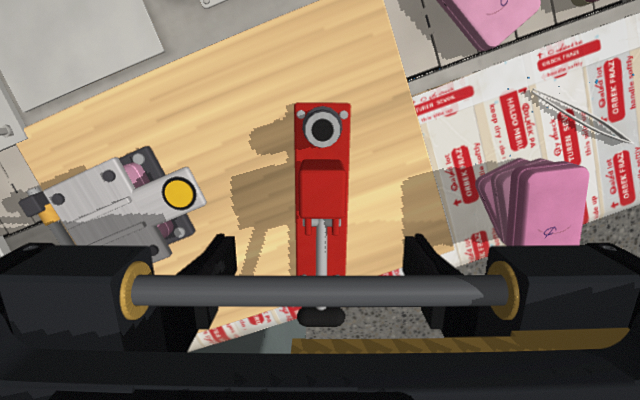

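Wrist view: the saddle is at (323,128), the yellow disc at (180,193), and the jack is centred between the fingers.

```bash
python3 - <<'E'
from h import *
c=dict(np.load('/tmp/w1.npz'))
hsv=cv2.cvtColor(c['image'],cv2.COLOR_RGB2HSV).astype(int)
m=((hsv[...,0]>18)&(hsv[...,0]<32)&(hsv[...,1]>200)&(hsv[...,2]>150)); m[:165]=0;m[225:]=0;m[:,:155]=0;m[:,210:]=0
v,u=np.nonzero(m);print(len(u),u.mean(),v.mean(),ray(c,[u.mean(),v.mean()],.072))
print('dark',end=' ');b=(hsv[...,2]<60);b[:110]=0;b[146:]=0;b[:,305:342].sum();b[:,:305]=0;b[:,342:]=0
v,u=np.nonzero(b);print(len(u),u.mean(),v.mean(),ray(c,[u.mean(),v.mean()],.053))
print('jack base front corners',ray(c,[[295,102],[350,102]],.014), 'block top front',ray(c,[[303,160],[345,160]],.068))
E
```

```text
580 178.36379310344827 193.36206896551724 [[ 0.50502614 -0.26591679  0.072     ]]
dark 427 320.5245901639344 127.35831381733021 [[ 0.51267085 -0.39524372  0.053     ]]
jack base front corners [[ 0.53991107 -0.38006104  0.014     ]
 [ 0.52202369 -0.42823816  0.014     ]] block top front [[ 0.49417833 -0.37306266  0.068     ]
 [ 0.48222758 -0.40523977  0.068     ]]
```

Request:
send_rows:
  increments: [0,0,0,0,0,-3.5,1,0,0,0,0,0,-3.5,1,0,0,0,0,0,-3.5,1,0,0,0,0,0,-2.5,1,0,0,0,0,0,-1.5,1,0,0,0,0,0,-1.0,1,0,0,0,0,0,0,1,0,0,0,0,0,0,0.2,0,0,0,0,0,0,0.2,0,0,0,0,0,0,0.2,0,0,0,0,0,0,0.2,0,0,0,0,0,0,0.2,0,0,0,0,0,0,0.2,0,0,0,0,0,0,0.2]
  newtons: 40

```text
time: 2.32
position: [0.4614, -0.3765, 0.036]
tool_rot: [0.984, -0.179, 0.0, 0.0]
ft_force: [0.2, -0.3, 0.5]
grip_width: 0.0485
grip_force: 0.0
```

Request:
send_rows:
  increments: [0,0,0,0,0,0,0.2,0,0,0,0,0,0,0.2,0,0,0,0,0,0,0.2,0,0,0,0,0,0,0.2,0,0,0,0,0,0,0.2,0,0,0,0,0,0,0.2]
  newtons: 40

```text
time: 2.82
position: [0.4613, -0.3764, 0.0357]
tool_rot: [0.984, -0.179, 0.0, 0.0]
ft_force: [0.0, 0.2, 2.5]
grip_width: 0.0395
grip_force: 40.0
```

Request:
send_rows:
  increments: [0,0,0,0,0,1.5,0.2,0,0,0,0,0,2.5,0.2,0,0,0.1093,0.27,-0.13,2,0.2,0,0,0.1093,0.27,-0.13,2,0.2,0,0,0.1093,0.27,-0.13,0,0.2,0,0,0.1093,0.27,-0.13,0,0.2,0,0,0.1093,0.27,-0.13,0,0.2,0,0,0.1093,0.27,-0.13,0,0.2,0,0,0.1093,0.27,-0.13,0,0.2,0,0,0.1093,0.27,-0.13,0,0.2,0,0,0.1093,0.27,-0.13,0,0.2,0,0,0.1093,0.27,-0.13,0,0.2,0,0,0.1093,0.27,-0.13,0,0.2,0,0,0.1093,0.27,-0.13,0,0.2,0,0,0.1093,0.27,-0.13,0,0.2,0,0,0.1093,0.27,-0.13,0,0.2,0,0,0.1093,0.27,-0.13,0,0.2,0,0,0.1093,0.27,-0.13,0,0.2,0,0,0.1093,0.27,-0.13,0,0.2,0,0,0.1093,0.27,-0.13,0,0.2]

```text
time: 4.48
position: [0.5085, -0.3982, 0.1129]
tool_rot: [0.692, 0.722, 0.0, -0.003]
ft_force: [-0.2, 0.7, -7.1]
grip_width: 0.0396
grip_force: 40.0
```

Request:
send_rows:
  increments: [0,0,0,0,0,-2,0.2,0,0,0,0,0,-2,0.2,0,0,0,0,0,-1.5,0.2,0,0,0,0,0,0,0.2,0,0,0,0,0,0,0.2]

```text
time: 4.9
position: [0.508, -0.3978, 0.0578]
tool_rot: [0.694, 0.72, 0.0, -0.003]
ft_force: [-0.5, 0.6, -6.6]
grip_width: 0.0399
grip_force: 40.0
```

```bash
python3 - <<'E'
from h import *
c=cam('wrist'); save(c,'wrist2.png'); np.savez('/tmp/w2',**c)
o=robot.get_obs();print(o['time'],o['position'],o['tool_rot'],o['q'],o['ft_force'],o['grip_width'])
from scipy.spatial.transform import Rotation as Ro
M=Ro.from_quat(o['tool_rot']).as_matrix();print(np.degrees(np.arctan2(M[1,1],M[0,1])))
E
```

```text
4.95 [ 0.50915629 -0.39909603  0.05935065] [ 6.93780315e-01  7.20185413e-01  1.28772517e-04 -1.35222897e-03] [-8.37271966e-01  7.72511319e-01  1.49335849e+00  8.60982546e-05
  8.78438737e-01 -8.74671669e-01] [-0.08671583  0.07398822 -6.61545806] 0.03954228543396706
2.13979394883287
```

View pics/wrist2.png

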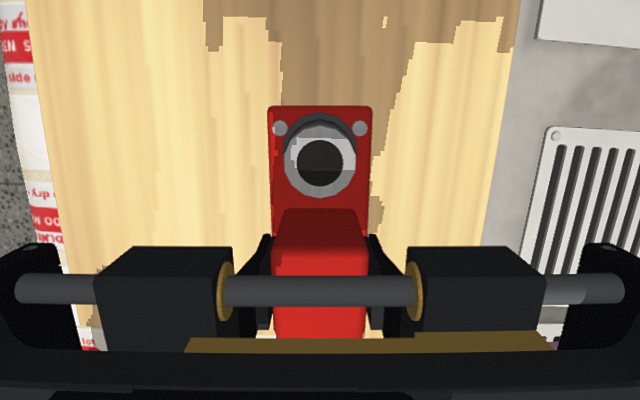

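Wrist view: the jack is held square, with its saddle centre at (321,162). The press is still just beyond the top of the frame.

```bash
python3 - <<'E'
from h import *
c=dict(np.load('/tmp/w2.npz'))
g=cv2.cvtColor(c['image'],cv2.COLOR_RGB2GRAY); b=g<50; b[:136]=0;b[188:]=0;b[:,:294]=0;b[:,347:]=0
k,l,st,ce=cv2.connectedComponentsWithStats(b.astype(np.uint8))
for i in range(1,k):
    if st[i,4]>100: print(st[i],ce[i],ray(c,ce[i],.053+.0236))
print(ray(c,[[268,107],[371,107]],.014+.0236))
E
```

```text
[ 297  141   45   45 1613] [319.27774334 162.87972722] [[ 0.5070066  -0.34676084  0.0766    ]]
[[ 0.48051146 -0.32645868  0.0376    ]
 [ 0.53179136 -0.32457588  0.0376    ]]
```

Request:
send_rows:
  increments: [0,0,0,0,0,-1,0.2,0,0,0,0,0,-1,0.2,0,0,0,-0.05,1,0,0.2,0,0,0,-0.05,1,0,0.2,0,0,0,-0.03,1,0,0.2,0,0,0,0,1,0,0.2,0,0,0,0,0,0,0.2,0,0,0,0,0,0,0.2]

```text
time: 5.62
position: [0.5087, -0.3586, 0.041]
tool_rot: [0.693, 0.721, -0.0, 0.0]
ft_force: [-0.6, -0.9, -7.3]
grip_width: 0.0399
grip_force: 40.0
```

```bash
python3 - <<'E'
from h import *
c=cam('wrist'); save(c,'wrist3.png'); np.savez('/tmp/w3',**c)
o=robot.get_obs();print(o['time'],o['position'],o['ft_force'])
dz=o['position'][2]-.0357
g=cv2.cvtColor(c['image'],cv2.COLOR_RGB2GRAY); b=g<50; b[:136]=0;b[188:]=0;b[:,:294]=0;b[:,347:]=0
k,l,st,ce=cv2.connectedComponentsWithStats(b.astype(np.uint8))
for i in range(1,k):
    if st[i,4]>100: print(st[i],ce[i],ray(c,ce[i],.053+dz))
hsv=cv2.cvtColor(c['image'],cv2.COLOR_RGB2HSV).astype(int)
m=((hsv[...,0]>18)&(hsv[...,0]<32)&(hsv[...,1]>200)&(hsv[...,2]>150))
k,l,st,ce=cv2.connectedComponentsWithStats(m.astype(np.uint8))
for i in range(1,k):
    if st[i,4]>300: print('y',st[i],ce[i],ray(c,ce[i],.072))
E
```

```text
5.6667 [ 0.50908518 -0.35978433  0.04111583] [ 0.28412855  0.10861925 -7.43399987]
[ 297  141   45   45 1611] [319.27870888 162.93234016] [[ 0.50750748 -0.30769507  0.05841583]]
y [ 283   12   68   73 3914] [316.68855391  48.25702606] [[ 0.50502938 -0.26606405  0.072     ]]
```

View pics/wrist3.png

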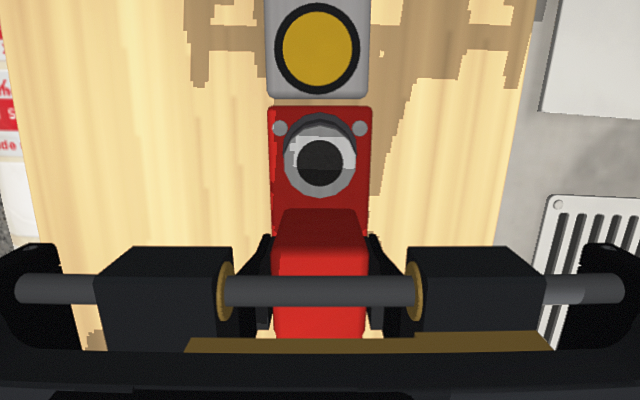

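Wrist view: the saddle (319,163) is almost in line with the yellow disc (317,48). The jack still has to go +4.15 cm in y, −0.25 cm in x and slightly lower.

Request:
send_rows:
  increments: [0,0,0,-0.05,0,-0.3,0.2,0,0,0,-0.05,0.8,0,0.2,0,0,0,-0.05,0.9,0,0.2,0,0,0,-0.05,0.9,0,0.2,0,0,0,-0.05,0.9,0,0.2,0,0,0,0,0.65,0,0.2,0,0,0,0,0,0,0.2,0,0,0,0,0,0,0.2]

```text
time: 6.33
position: [0.5061, -0.3177, 0.0376]
tool_rot: [0.693, 0.721, -0.0, 0.0]
ft_force: [0.9, -0.6, -6.9]
grip_width: 0.04
grip_force: 40.0
```

```bash
python3 - <<'E'
from h import *
o=[robot.get_obs()]
for n in ('top','top','wrist'):
    c=cam(n); o.append(robot.get_obs())
    if n=='wrist': save(c,'w4.png')
    else:
        save(c,'t4.png',(290,150,410,240),6)
print(o[0]['time'],*[x['position'] for x in o],o[-1]['ft_force'])
E
```

```text
6.3333 [ 0.50612846 -0.3176594   0.03761401] [ 0.50643416 -0.31845988  0.03776028] [ 0.50652235 -0.31886315  0.0377878 ] [ 0.50644316 -0.31899431  0.03774531] [ 0.08272017  0.24352316 -7.1159766 ]
```

View pics/w4.png

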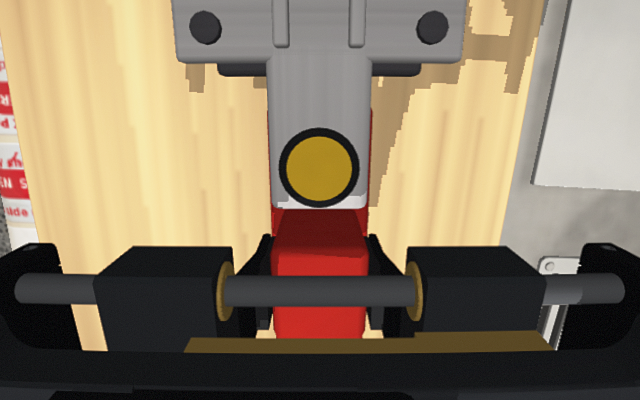

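Wrist view: the disc (319,167) sits over the spot where the saddle was seen. I'll nudge 0.5 mm, lower, release and back off upwards.

Request:
send_rows:
  increments: [0,0,0,0,0.05,-0.1,0.2,0,0,0,0,0,-0.1,0.2,0,0,0,0,0,-0.05,0.2,0,0,0,0,0,0,0.2,0,0,0,0,0,0,0.2]

```text
time: 6.9
position: [0.5061, -0.3183, 0.0357]
tool_rot: [0.694, 0.72, -0.0, 0.001]
ft_force: [-1.6, -1.1, 0.3]
grip_width: 0.04
grip_force: 40.0
```

Request:
send_rows:
  increments: [0,0,0,0,0,0,0.5,0,0,0,0,0,0,0.6,0,0,0,0,0,0,0.75,0,0,0,0,0,0,0.75,0,0,0,0,0,0,0.75,0,0,0,0,0,0,0.75,0,0,0,0,0,2,0.75,0,0,0,0,0,3,0.75,0,0,0,0,0,3,0.75,0,0,0,0,0,2,0.75,0,0,0,0,-2,0,0,0,0,0,0.1,-3,0,0,0,0,0,0.2,-3.2,0,0,0,0,0,0.2,-3,0,0,0,0,0,0,0,0,0,0,0,0,0,0,0,0]

```text
time: 8.23
position: [0.5107, -0.4315, 0.1348]
tool_rot: [0.695, 0.719, 0.0, 0.0]
ft_force: [0.4, 0.6, 0.4]
grip_width: 0.0331
grip_force: 0.0
```

```bash
python3 - <<'E'
from h import *
c=cam('wrist'); save(c,'w5.png')
hsv=cv2.cvtColor(c['image'],cv2.COLOR_RGB2HSV).astype(int)
m=((hsv[...,0]>18)&(hsv[...,0]<32)&(hsv[...,1]>200)&(hsv[...,2]>150))
k,l,st,ce=cv2.connectedComponentsWithStats(m.astype(np.uint8))
for i in range(1,k):
    if 300<st[i,4]<6000: print('y',st[i],ce[i],ray(c,ce[i],.072))
o=robot.get_obs();print(o['time'],o['position'],o['ft_force'],o['grip_width'])
c=cam('scene'); save(c,'s5.png',(200,160,420,290),3.6)
E
```

```text
8.2833 [ 0.51041542 -0.42971537  0.13452023] [ 0.67037147  0.60741093 -0.0694642 ] 0.029125151715775007
```

View pics/w5.png

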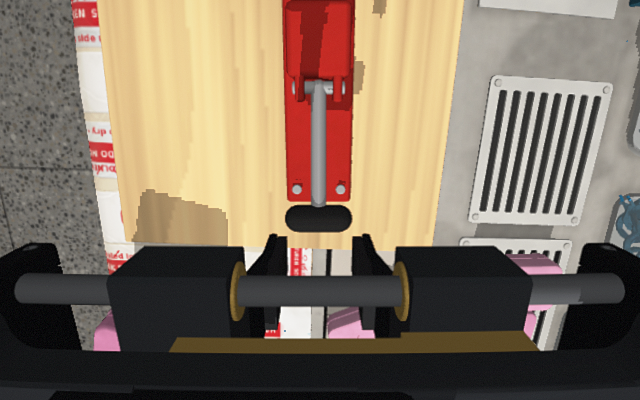

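View pics/s5.png

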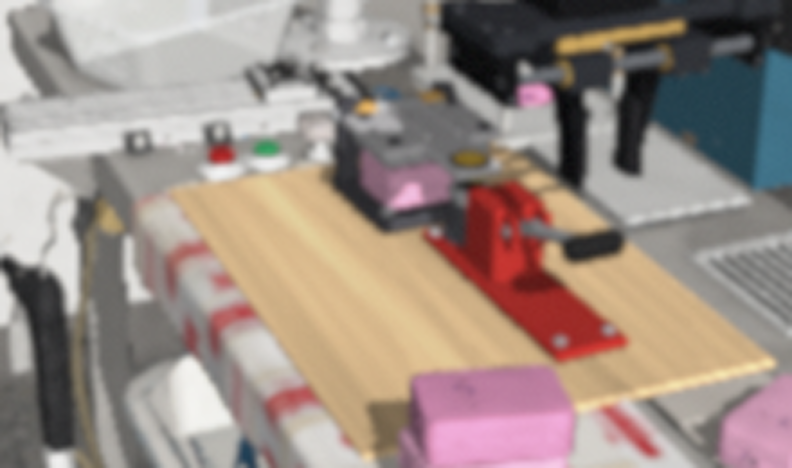

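Both views: the jack stands with its saddle under the tongue. In the wrist view the rubber grip is at (318,218), and the bolts are at (297,189) and (340,189).

```bash
python3 - <<'E'
from h import *
c=cam('wrist'); g=cv2.cvtColor(c['image'],cv2.COLOR_RGB2GRAY)
b=g<45; b[:200]=0;b[234:]=0;b[:,:280]=0;b[:,360:]=0
k,l,st,ce=cv2.connectedComponentsWithStats(b.astype(np.uint8))
for i in range(1,k):
    if st[i,4]>100: print(st[i],ce[i],ray(c,ce[i],.079))
r=ray(c,[[287,201],[351,201],[297,189],[340,189]],.014);print(r,r[:2].mean(0))
o=robot.get_obs();print(o['position'],o['grip_width'])
t=cam('top');print(t['image'].shape)
E
```

```text
[ 286  210   66   24 1445] [318.39446367 221.81591696] [[ 0.51056255 -0.42996647  0.079     ]]
[[ 0.48409724 -0.43614325  0.014     ]
 [ 0.53793796 -0.4341526   0.014     ]
 [ 0.49232279 -0.42539624  0.014     ]
 [ 0.5281247  -0.42407458  0.014     ]] [ 0.5110176  -0.43514792  0.014     ]
[ 0.5105394  -0.42823876  0.13456752] 0.02093105132499832
(400, 640, 3)
```

Request:
send_rows:
  increments: [0,0,0,0.05,-0.2,-1.5,0,0,0,0,0,0,-1.5,0,0,0,0,0,0,0,0,0,0,0,0,0,0,0,0,0,0,0,0,-0.5,0,0,0,0,0,0,-0.5,0,0,0,0,0,0,-0.5,0,0,0,0,0,0,-0.5,0,0,0,0,0,0,0,0]
  newtons: 20

```text
time: 9.18
position: [0.512, -0.4328, 0.0851]
tool_rot: [0.694, 0.72, -0.0, 0.001]
ft_force: [1.1, -2.3, 3.1]
grip_width: 0.0006
grip_force: 1.6
```

Request:
send_rows:
  increments: [0,0,0,0,0,-0.4,0,0,0,0,0,0,-0.4,0,0,0,0,0,0,-0.4,0,0,0,0,0,0,-0.4,0,0,0,0,0,0,-0.4,0,0,0,0,0,0,-0.4,0,0,0,0,0,0,0,0,0,0,0,0,0,0,0]

```text
time: 9.85
position: [0.5123, -0.435, 0.0632]
tool_rot: [0.694, 0.72, -0.001, 0.003]
ft_force: [-2.5, -4.7, 10.2]
grip_width: 0.0004
grip_force: 4.9
```

Request:
send_rows:
  increments: [0,0,0,0,0,-0.3,0,0,0,0,0,0,-0.2,0,0,0,0,0,0,0,0,0,0,0,0,0,0,0]

```text
time: 10.18
position: [0.5123, -0.4349, 0.0587]
tool_rot: [0.694, 0.72, -0.001, 0.003]
ft_force: [-2.1, -2.9, 10.8]
grip_width: 0.0002
grip_force: 5.5
```

```bash
python3 - <<'E'
from h import *
o=robot.get_obs();print(o['position'],o['ft_force'])
c=cam('scene'); save(c,'s6.png',(200,160,420,290),3.6)
o=robot.get_obs();print(o['position'],o['ft_force'])
E
```

```text
[ 0.5122806  -0.43485117  0.05873077] [-2.05344149 -2.91209702 10.79054332]
[ 0.51225905 -0.43487294  0.05873097] [-2.09151371 -3.49190453 10.84240079]
```

View pics/s6.png

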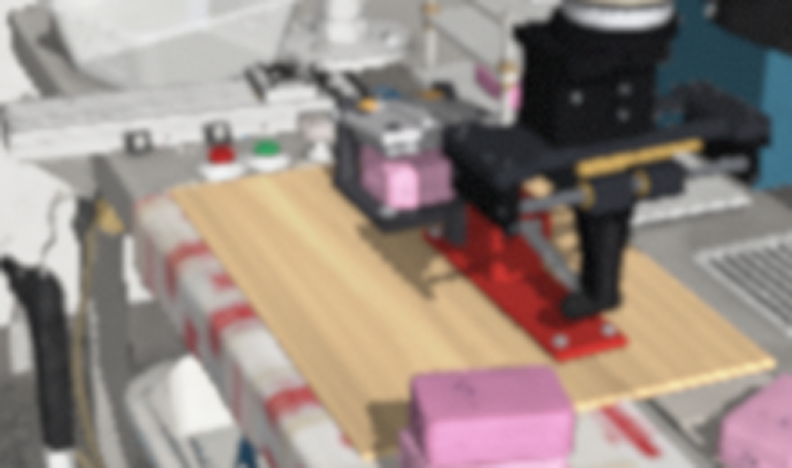

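The handle is down and the plate is up. I'll push slightly further to confirm the stop.

Request:
send_rows:
  increments: [0,0,0,0,0,-0.2,0,0,0,0,0,0,-0.15,0,0,0,0,0,0,0,0,0,0,0,0,0,0,0,0,0,0,0,0,0,0]

```text
time: 10.65
position: [0.5124, -0.4349, 0.058]
tool_rot: [0.694, 0.72, -0.001, 0.003]
ft_force: [-4.5, -1.4, 23.5]
grip_width: 0.0002
grip_force: 11.8
```

Request:
send_rows:
  increments: [0,0,0,0,0,0.5,0,0,0,0,0,0,0.5,0,0,0,0,0,0,0.5,0,0,0,0,0,0,0.5,0,0,0,0,0,0,0.5,0,0,0,0,0,0,0.5,0,0,0,0,0,0,0.5,0,0,0,0,0,0,0.5,0,0,0,0,0,0,0.5,0,0,0,0,0,0,0.5,0,0,0,0,0,0,0.5,0,0,0,0,0,0,0.5,0,0,0,0,0,0,0.5,0,0,0,0,0,0,0,0,0,0,0,0,0,0,0,0,0,0,0,0,0,0,0,0,0,0,0,0,0]

```text
time: 12.07
position: [0.5113, -0.4316, 0.1172]
tool_rot: [0.694, 0.72, 0.0, -0.0]
ft_force: [-1.1, -0.1, 0.3]
grip_width: 0.0006
grip_force: 0.0
```

```bash
python3 - <<'E'
from h import *
c=cam('wrist'); g=cv2.cvtColor(c['image'],cv2.COLOR_RGB2GRAY); np.savez('/tmp/w7',**c)
b=g<45; b[:205]=0;b[245:]=0;b[:,:280]=0;b[:,360:]=0
k,l,st,ce=cv2.connectedComponentsWithStats(b.astype(np.uint8))
for i in range(1,k):
    if st[i,4]>100: print(st[i],ce[i],ray(c,ce[i],.079),np.median(c['range_z'][l==i]))
o=robot.get_obs();print(o['time'],o['position'],o['ft_force'])
i=c['image'][:,:,::-1]; a=cam('scene')['image'][160:290,200:420,::-1]
cv2.imwrite('pics/m7.png',np.vstack([cv2.resize(i[:330],(400,206)),cv2.resize(a,(400,236)) if 0 else cv2.resize(a,(640,378))[:, :400] if 0 else cv2.resize(a,(400,236))]))
E
```

```text
[ 282  214   71   31 1910] [317.21151832 228.59005236] [[ 0.5106946  -0.43095168  0.079     ]] 0.19672279
12.1167 [ 0.51125386 -0.43159796  0.11713874] [ 0.51089116 -0.05811768 -0.28930676]
```

View pics/m7.png

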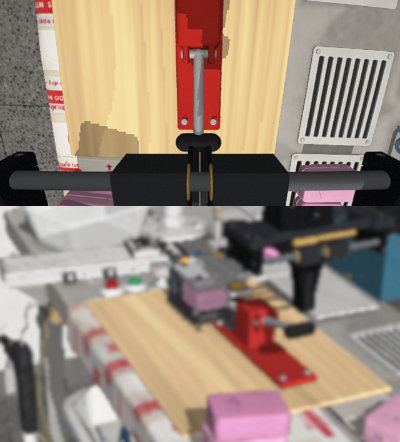

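Both views: the handle is fully back up, the plate is shut, and the jack hasn't moved. Now the second press.

Request:
send_rows:
  increments: [0,0,0,0,0.1,-0.9,0,0,0,0,0,0,-0.9,0,0,0,0,0,0,-0.5,0,0,0,0,0,0,-0.4,0,0,0,0,0,0,-0.4,0,0,0,0,0,0,-0.4,0,0,0,0,0,0,-0.4,0,0,0,0,0,0,-0.4,0,0,0,0,0,0,-0.4,0,0,0,0,0,0,-0.4,0,0,0,0,0,0,-0.4,0,0,0,0,0,0,-0.4,0,0,0,0,0,0,-0.3,0,0,0,0,0,0,-0.2,0,0,0,0,0,0,0,0,0,0,0,0,0,0,0,0,0,0,0,0,0,0,0,0,0,0,0,0,0]

```text
time: 13.67
position: [0.5121, -0.4339, 0.0581]
tool_rot: [0.694, 0.72, -0.002, 0.003]
ft_force: [-4.7, -1.8, 20.1]
grip_width: 0.0003
grip_force: 10.2
```

```bash
python3 - <<'E'
from h import *
c=cam('scene'); save(c,'s8.png',(200,160,420,290),3.6)
o=robot.get_obs();print(o['time'],o['position'],o['ft_force'])
t=cam('top'); 
E
```

```text
13.7167 [ 0.51216797 -0.43394549  0.05818353] [-5.26196008 -2.34693703 20.42087067]
```

View pics/s8.png

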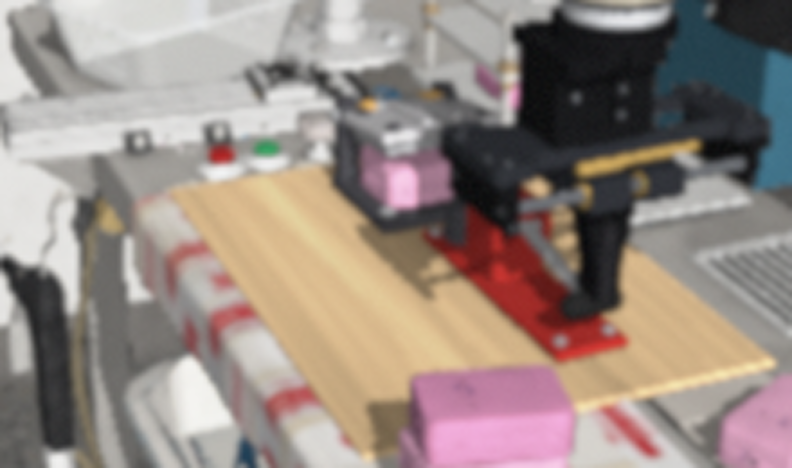

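The handle is held at its stop, the plate is up on the jack, and the mould is still in the press.

```bash
python3 -c "
from rig import robot
print(robot.hand_in())"
```

```text
the job is handed in; nothing more can be done
None
```

The jack stands under the lift point (saddle centred to about 1–2 mm by the cameras), the handle was pressed to its stop twice with a full return between, and I handed in at about 14 s with the arm holding it down at about 20 N, the plate up and the mould in place.

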